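# Index the drilling table to the next hole

## Robot

A 6-joint arm with a two-finger parallel gripper is mounted at the origin on a cart in front of the work surface, level with it; the furniture and walls round the work are solid. World frame = base frame: x ahead of the robot, y to its left, z up, the work surface at z = 0. Lengths are in m, angles in rad, forces in N, time in s.
With the tool pointing down it reaches from about 0.325 to 0.875 m from the base axis. Payload 4.4 kg.
Tool frame: the origin (TCP) lies between the finger pads; the fingertips stand robot.tips_ahead ahead of it and the grasp point (between the pads) lies 11 mm behind it (robot.tips_ahead is the distance from the TCP to the fingertips, in m); z points along the fingers, y is the line along which they close (so a half turn about z gives the same grasp; the last joint's range is limited). The gripper opens to 85 mm and grips with 20 to 120 N. Pads are 22 mm wide; open, the fingers measure 114 mm over their backs; the gripper's body (76 mm by 85 mm) begins 54 mm behind the grasp point. The pads swing forward as they close: fully open they stand 13 mm farther back than shut.
Start: joints at [-1.375, 0.207, 1.542, -0, 1.393, -0.15], TCP at [0.195, -0.541, 0.239] pointing down, gripper open.
Joint ranges: [-2.73, 2.73], [-0.86, 2.22], [0.23, 2.46], [-1.11, 4.25], [0.08, 2.63], [-2.82, 2.82]. Speed limits (rad/s): [2.79, 2.79, 3.14, 3.14, 3.14, 3.14].

## Interface

Orientations are given as a rotation vector (axis times angle).
In Python, from cell import robot gives the robot as it stands.
- The arm moves only by the tool send_rows, never from a script. Its argument "rows" is a list of rows, each a list of 7 numbers: the shift along the tool's x, y, z in cm, then the turn, a rotation vector about the tool's x, y, z in rad, then the closure, from -1 (fully open) to 1 (shut). In form: [[x, y, z, rx, ry, rz, grip], ...]. A call has 1 to 20 rows; each row shifts and turns the commanded pose from where the row before left it, along the tool's axes as they then stand; what a row does not reach is not made up. A row lasts 1/8 s, in which the tool goes at most 62.5 mm and 10.7 degrees, less where a joint would pass 70% of its speed; a pose out of reach is approached as far as the arm can. A call with a gripper value outside its range is refused whole. The fingers move at their own pace and stop on an object; "squeeze" is the grip in N (left out, the last holds). Time passes only in rows, so rows that do not move let the fingers close. It gives the time, the measured TCP pose, the force, the opening and the grip force at its end, in the units of the state.
- robot.get_obs(): the state, without advancing time (a new reading comes with each control period).
- robot.snapshot(name): name is "scene" or "top"; returns the picture (480x640x3 uint8, red, green, blue); there is no depth.
- robot.camera_info(name): a dict with "camera_matrix" (3x3 intrinsics, pixels), "k1" (the pictures are not rectified: a ray, as slopes to the right and down, at radius r is drawn at 1 + k1 r^2 times it, then the intrinsics apply), "rvec" (rotation vector, rad) and "tvec" (3), from world to camera coordinates, as OpenCV has them. Camera axes: x right, y down, z forward; pixel columns grow to the right and rows downward; lengths in m; the calibration is good to about 2 mm. A picture is of the moment at which its call begins. camera_info takes no time and is no camera call.
- robot.hand_in(): hands the job in; it is judged then, once.
The state is a dict: "time_s": time; "joints": joint angles; "qvel": joint speeds; "effort": joint torques, N m; "tool_pos": TCP position; "orientation": TCP orientation; "ft_force": force on the tool from outside, world axes, zero at the start; "wrist_torque": the same for the moment, N m; "gripper_width": opening from 0.0 (shut) to 1.0 (fully open); "grasp_force": force on a finger pad.
Only numpy, scipy, OpenCV 4.12 (cv2) and the standard library are available. Lean on these libraries where they do the work, as an engineer would, in place of code of your own. Each camera call takes 0.05 s, during which the arm holds its last target. There are 200 camera calls.

## Task

The square wooden blank on the small drilling table is ready for its next hole. Press the red indexing plunger in with the fingertips and, pushing against the yellow plate beside it, turn the table counterclockwise (seen from above) by one notch, an eighth of a turn, so that the plunger springs fully out again and locks the table in the very next notch. Only press and push: do not go past that notch, do not lift the blank off its dowels, leave the other things on the bench where they are, and finish with the hand clear.

Things in the scene. Friction and masses are not known exactly. Their poses are not given: they have to be found in the camera images.
- indexer: fixed green base disc (216 mm across, 12 thick); origin on the turning axis at bench height, z up. +x points to the drill guide: a post 24 mm thick, 120 high, 138 from the axis, its arm over the blank 97 to 111 mm high, brass bush 40 mm from the axis. A fixed steel plate (164 mm across, 34 to 44 mm high) has eight rim notches, every 45 degrees. +x points away from the robot, within 0.5 rad
- table_axis (a point): point on the table's vertical turning axis, at the height of the table's top face (60 mm above the bench)
- index_table (a joint): angle of the turning table (140 mm across, top at 60 mm) in rad, counterclockwise from above positive; 0 = locked in the present notch, 0.785 = the next notch. Drag about 0.3 N m (3 N at the plunger); it stays where it is left. Locked, it has about 0.03 rad of play either way
- index_plunger (a joint): how far the red plunger is pressed in, in m: 0 = fully out, 0.012 = fully in. Spring 3.5 N at first, 7.5 N fully in. Its brass key sits in a notch; pressed 0.0095 or more it is below the steel plate and the table can turn. Let go between notches, the key rides under the plate (about 0.009) and the table can still be pushed on until the key springs up into the next notch and stops it
- plunger_top (a point): centre of the top of the red plunger cap (32 mm across, 10 high), moving with it; 92 mm above the bench when out. Pressed straight down. It stands on an arm of the table (40 mm wide, top at 60 mm), 97 mm from the axis, and goes round with it; at table angle 0 it is 157.5 degrees counterclockwise from the base's +x
- push_plate (a point): point on the flat face of the upright yellow plate on the table's arm, 105 mm above the bench, 20 mm counterclockwise of the plunger's centre. The face looks clockwise, over the plunger; 40 mm wide along the radius, 8 thick, top at 118 mm (26 above the cap). A fingertip on the cap, pushed against this face, turns the table counterclockwise; raised up to 20 mm it still meets the face
- blank: loose square wooden blank, 104 x 104 x 18 mm, lying on the table (underside at 60 mm) over two dowels that turn it with the table; origin at the centre of its underside on the turning axis. Three of its eight drill spots are drilled
- tape_measure: yellow tape measure 62 x 85 x 37 mm, loose bystander on the bench; origin at the centre of its underside
- offcut: wooden offcut 45 x 110 x 35 mm, loose bystander on the bench; origin at the centre of its underside
- spanner: steel spanner 32 x 161 x 6 mm, loose bystander lying on the bench; origin at the centre of its underside
Not all that is in view belongs to the job. Leave any green look-alike of the blank alone.

How it is judged:
By the outcome, as a careful person would: the job done as asked, in the order asked, and still so for the second after the job is handed in, with the robot touching nothing.
It also fails if it takes over 38 s, if anything falls off the work surface, if the arm or the gripper's body presses on something with over 40 N, if the wrist force passes 120 N, or if a joint passes its speed limit or range.

## Working session

There is one attempt and no reset: what is moved stays moved. The work goes in short steps, Python scripts to look and compute and a tool call to move; the robot and the scene stay as the last step left them, time stands still between calls to the robot, and variables do not carry over. Pictures are saved under pics/ and viewed, at most 10 in all, crops included, and the job is handed in when it is done.

Besides the shell and the picture viewer there is one more tool, called as name(argument=value, ...) on one line, values as JSON. send_rows: Moves the arm, as the interface text tells. Its arguments: {"type":"object","properties":{"rows":{"type":"array","items":{"type":"array","items":{"type":"number"}}},"squeeze":{"type":"number"}},"required":["rows"]}

```bash
mkdir -p pics; ls; python3 - <<'E'
from cell import robot
import cv2
o=robot.get_obs();print(o, robot.tips_ahead)
for n in("scene","top"):
    cv2.imwrite(f"pics/{n}0.png",robot.snapshot(n)[:,:,::-1]);print(robot.camera_info(n))
E
```

```text
pics
{'time_s': 0.0, 'joints': array([-1.37548484e+00,  2.07436817e-01,  1.54296036e+00,  1.21598325e-05,
        1.39348873e+00, -1.50508920e-01]), 'qvel': array([ 4.31123210e-04, -1.87671495e-03,  1.79832149e-03,  3.06042454e-04,
        1.94878622e-05, -8.56651981e-05]), 'effort': array([ 2.13832565e-03, -3.83025491e+01, -2.91595978e+01,  6.45404796e-06,
        1.05205475e-02,  3.20377389e-06]), 'tool_pos': array([ 0.19475037, -0.54023191,  0.23811315]), 'orientation': array([-3.09248780e+00, -5.40112807e-01,  6.18501519e-05]), 'ft_force': array([-0.35160185, -0.62250941, -0.86537882]), 'wrist_torque': array([-0.01559225, -0.00346006,  0.02590003]), 'grasp_force': 0.0, 'gripper_width': 1.0028462231970867} 0.008
{'camera_matrix': array([[448.47261304,   0.        , 324.34714193],
       [  0.        , 448.47261304, 244.16757659],
       [  0.        ,   0.        ,   1.        ]]), 'k1': -0.03682782187316946, 'rvec': array([ 0.91995932, -2.5835084 ,  0.92780423]), 'tvec': array([0.49359946, 0.31113629, 0.70531773])}
{'camera_matrix': array([[495.15498839,   0.        , 325.01513731],
       [  0.        , 495.15498839, 237.45627646],
       [  0.        ,   0.        ,   1.        ]]), 'k1': -0.0788012243099074, 'rvec': array([ 2.10302582, -2.158865  ,  0.15940093]), 'tvec': array([0.07913994, 0.59097631, 1.09151716])}
```

View pics/scene0.png

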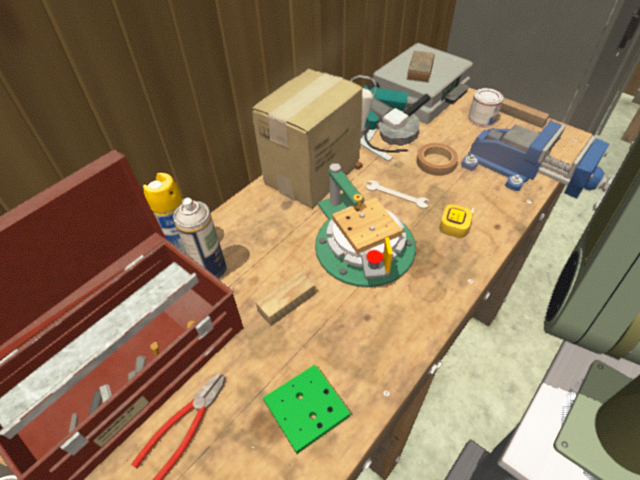

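View pics/top0.png

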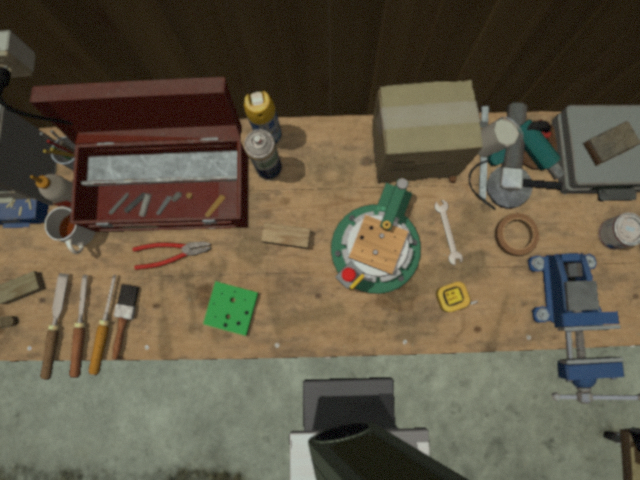

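The scene view shows the red cap at about (375,257), the yellow plate at (388,255) and the disc at about (365,245). The top view shows the cap at (348,274), the plate at (357,283) and the disc centre at (376,248). The green look-alike blank is at (231,308).

```bash
cat > h.py <<'E'
import numpy as np,cv2
from cell import robot
from scipy.spatial.transform import Rotation as R
def ray(n,uv):
    c=robot.camera_info(n);K=c["camera_matrix"];uv=np.atleast_2d(np.float64(uv))
    d=cv2.undistortPoints(uv[:,None],K,np.array([c["k1"],0,0,0,0.]))[:,0]
    Rm=cv2.Rodrigues(c["rvec"])[0]
    v=np.c_[d,np.ones(len(d))]@Rm
    return -Rm.T@c["tvec"],v
def onplane(n,uv,z):
    o,v=ray(n,uv);return o+v*((z-o[2])/v[:,2])[:,None]
def tri(a,ua,b,ub):
    o1,v1=ray(a,ua);o2,v2=ray(b,ub)
    s=np.linalg.lstsq(np.c_[v1[0],-v2[0]],o2-o1,rcond=None)[0]
    p,q=o1+s[0]*v1[0],o2+s[1]*v2[0];return (p+q)/2,np.linalg.norm(p-q)
def mask(img,lo,hi,box):
    h=cv2.cvtColor(img,cv2.COLOR_RGB2HSV)
    m=cv2.inRange(h,np.array(lo),np.array(hi));k=np.zeros_like(m);x0,y0,x1,y1=box;k[y0:y1,x0:x1]=255
    return m&k
def blob(m):
    n,l,s,c=cv2.connectedComponentsWithStats(m);i=1+np.argmax(s[1:,4]);return c[i],s[i]
E
python3 - <<'E'
from h import *
S=robot.snapshot("scene");T=robot.snapshot("top")
bs=(300,170,430,300);bt=(315,190,435,305)
rs,ss=blob(mask(S,(0,170,120),(6,255,255),bs));rt,st=blob(mask(T,(0,150,90),(8,255,255),bt))
print("red",rs,ss,rt,st,tri("scene",rs,"top",rt),onplane("top",rt,.092),onplane("scene",rs,.092))
ys,s2=blob(mask(S,(20,150,100),(32,255,255),(376,230,400,280)));yt,t2=blob(mask(T,(20,130,70),(32,255,255),(345,268,375,300)))
print("yel",ys,s2,yt,t2,tri("scene",ys,"top",yt))
for n,I,b in(("top",T,bt),("scene",S,bs)):
    m=mask(I,(65,80,20),(90,255,255),b)
    c=max(cv2.findContours(m,cv2.RETR_EXTERNAL,cv2.CHAIN_APPROX_NONE)[0],key=cv2.contourArea)
    P=onplane(n,c[:,0],.012)[:,:2]
    ctr=np.array([.0,.0])+np.median(P,0)
    for i in range(40):
        r=np.linalg.norm(P-ctr,axis=1);k=abs(r-.108)<(.03 if i<10 else .006)
        A=np.c_[2*P[k],np.ones(k.sum())];x=np.linalg.lstsq(A,(P[k]**2).sum(1),rcond=None)[0];ctr=x[:2]
    print(n,"axis",ctr,np.sqrt(x[2]+ctr@ctr),k.sum(),len(P))
    cv2.imwrite(f"pics/{n}crop.png",cv2.resize(I[b[1]:b[3],b[0]:b[2],::-1],None,fx=4,fy=4,interpolation=2))
E
```

```text
red [374.40236686 256.73964497] [367 250  16  14 169] [348.41549296 274.23239437] [342 268  14  13 142] (array([0.50397508, 0.01393608, 0.08363724]), np.float64(0.0008285748345922747)) [[0.50287377 0.01404582 0.092     ]] [[0.50097147 0.01983604 0.092     ]]
yel [387.39705882 254.66666667] [384 237   8  36 204] [356.37931034 281.70114943] [350 274  14  16  87] (array([ 0.48661729, -0.0029602 ,  0.0870848 ]), np.float64(0.00039409172983526374))
top axis [ 0.57107276 -0.05564522] 0.10367623173300738 191 541
scene axis [ 0.57822409 -0.06068359] 0.10709825346208901 118 526
```

View pics/topcrop.png

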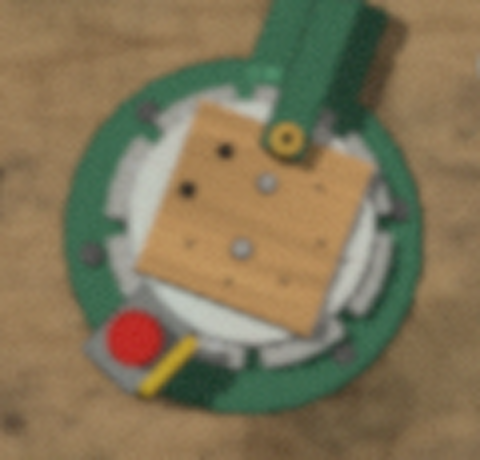

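View pics/scenecrop.png

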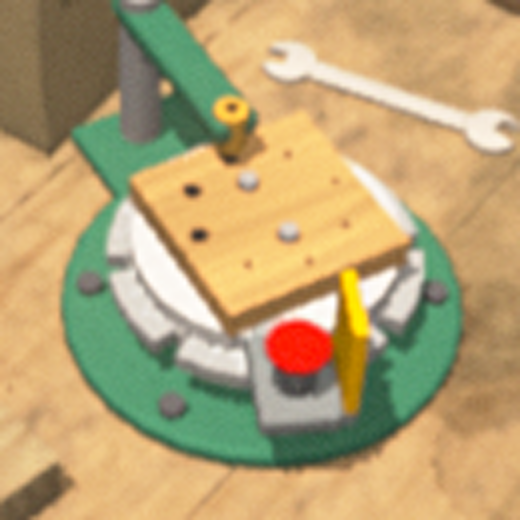

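The crops show the disc spanning columns 65 to 422 and rows 57 to 412 in the 4x top crop. The plunger sits lower left with the plate counterclockwise of it. The cap-to-axis distance measures 97.5 mm against 97 given, and the base's +x comes out at about -23°, so both fit. I'm moving above the cap with the gripper shut.

send_rows(rows=[[3.95,-3.46,0,0,0,0,1],[3.95,-3.46,0,0,0,0,1],[3.95,-3.46,0,0,0,0,1],[3.95,-3.46,0,0,0,0,1],[3.95,-3.46,0,0,0,0,1],[3.95,-3.46,0,0,0,0,1],[3.95,-3.46,0,0,0,0,1],[3.95,-3.46,0,0,0,0,1],[3.95,-3.46,0,0,0,0,1],[3.95,-3.46,0,0,0,0,1],[3.95,-3.46,0,0,0,0,1],[3.95,-3.46,0,0,0,0,1],[0,0,2,0,0,-0.1425,1],[0,0,3,0,0,-0.1425,1],[0,0,2,0,0,-0.1425,1],[0,0,0,0,0,0,1],[0,0,0,0,0,0,1]], squeeze=30)

```text
time_s: 2.33
tool_pos: [0.5007, 0.0102, 0.1701]
orientation: [2.91, 1.181, 0.002]
ft_force: [-0.5, -1.0, -0.2]
gripper_width: 0.002
grasp_force: 0.0
```

```bash
cat >> h.py <<'E'
def state():
    o=robot.get_obs();M=R.from_rotvec(o["orientation"]).as_matrix()
    print("t",round(o["time_s"],2),"tcp",o["tool_pos"].round(4),"yaw",np.degrees(np.arctan2(M[1,0],M[0,0])).round(1),"z",M[:,2].round(3),"F",o["ft_force"].round(1),"w",round(o["gripper_width"],2))
    return o,M
E
python3 - <<'E'
from h import *
state()
for n,b in (("top",(285,190,435,305)),("scene",(300,130,460,300))):
    I=robot.snapshot(n);cv2.imwrite(f"pics/{n}1.png",cv2.resize(I[b[1]:b[3],b[0]:b[2],::-1],None,fx=3.5,fy=3.5,interpolation=2))
print(onplane("top",[[376,248.7],[331.2,248.7],[420.5,248.7],[376,293],[376,204.2]],.012))
E
```

```text
t 2.33 tcp [0.5007 0.0102 0.1701] yaw 44.2 z [ 0.001 -0.    -1.   ] F [-0.5 -1.  -0.2] w 0.0
[[ 0.56855706 -0.05594145  0.012     ]
 [ 0.5714497   0.05005328  0.012     ]
 [ 0.56564417 -0.16140507  0.012     ]
 [ 0.46418525 -0.05171264  0.012     ]
 [ 0.67639592 -0.06046709  0.012     ]]
```

View pics/scene1.png

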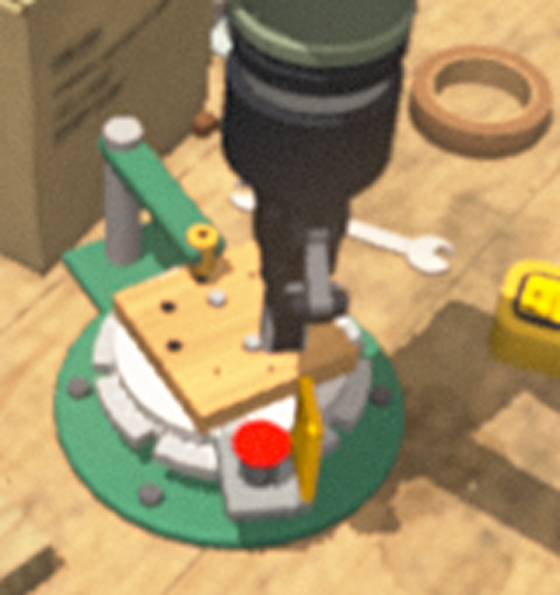

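The tip hangs above the cap at crop (282,345), with the cap at (262,443) and the plate at (310,430). I'll shift 2 mm away from the plate, descend to just above the cap and check.

send_rows(rows=[[0.2,0,2,0,0,0,1],[0,0,2,0,0,0,1],[0,0,1.5,0,0,0,1],[0,0,0.8,0,0,0,1],[0,0,0,0,0,0,1],[0,0,0,0,0,0,1]])

```text
time_s: 3.18
tool_pos: [0.5022, 0.0116, 0.107]
orientation: [2.909, 1.184, 0.002]
ft_force: [0.5, -0.8, -1.0]
gripper_width: -0.0
grasp_force: 0.0
```

```bash
python3 - <<'E'
from h import *
state()
b=(320,190,420,290);I=robot.snapshot("scene");cv2.imwrite("pics/scene2.png",cv2.resize(I[b[1]:b[3],b[0]:b[2],::-1],None,fx=5.5,fy=5.5,interpolation=2))
E
```

```text
t 3.17 tcp [0.5022 0.0116 0.107 ] yaw 44.3 z [ 0.001 -0.    -1.   ] F [ 0.5 -0.8 -1. ] w -0.0
```

View pics/scene2.png

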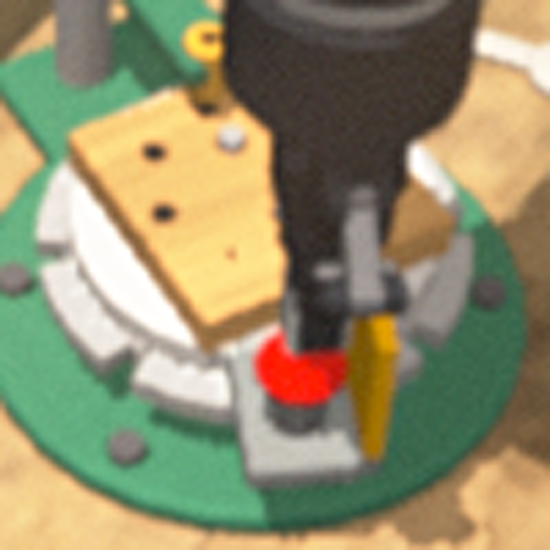

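The tip at crop (320,345) is over the cap at (300,368). A finger knuckle at (385,300) appears close to the plate, so I'm checking where it is.

```bash
python3 - <<'E'
from h import *
o,M=state();c=robot.camera_info("scene")
def pr(P):
    p=cv2.projectPoints(np.float64(P),c["rvec"],c["tvec"],c["camera_matrix"],np.array([c["k1"],0,0,0,0.]))[0][:,0]
    return ((p-[320,190])*5.5).round(0)
t=o["tool_pos"]
T=lambda x,y,z:t+M@np.array([x,y,z])/1000
print("tip corners (+-11,-14),( +-11,14)",pr([T(a,b,8) for b in(-14,14) for a in(-11,11)]).tolist())
for px in [(385,285),(405,295),(385,310),(360,190)]:
    u=np.array(px)/5.5+[320,190];O,v=ray("scene",u)
    ol=M.T@(O-t);vl=M.T@v[0]
    for x in(-11,0,11):
        s=(x/1000-ol[0])/vl[0];print(px,((ol+s*vl)*1000).round(0))
cap=np.array([.503,.014,.092]);e=np.array([-.716,-.698,0]);r=np.array([-.698,.716,0])
print("cap",pr([cap])); print("plate face top in/out",pr([cap+e*.02+r*k+[0,0,.026] for k in(-.02,.02)]), "bottom", pr([cap+e*.02+r*.02-[0,0,.032]]))
E
```

```text
t 3.23 tcp [0.5022 0.0116 0.1071] yaw 44.3 z [ 0.002 -0.    -1.   ] F [ 0.4 -0.2  0. ] w 0.0
tip corners (+-11,-14),( +-11,14) [[351.0, 367.0], [286.0, 372.0], [337.0, 303.0], [273.0, 308.0]]
(385, 285) [-11. -39. -65.]
(385, 285) [   0.  -76. -110.]
(385, 285) [  11. -113. -155.]
(405, 295) [-11. -61. -86.]
(405, 295) [   0.  -96. -129.]
(405, 295) [  11. -132. -173.]
(385, 310) [-11. -43. -57.]
(385, 310) [   0.  -80. -103.]
(385, 310) [  11. -117. -149.]
(360, 190) [-11.   4. -61.]
(360, 190) [   0.  -37. -106.]
(360, 190) [  11.  -77. -152.]
cap [[304. 354.]]
plate face top in/out [[359. 255.]
 [380. 347.]] bottom [[364. 452.]]
```

The knuckle is more than 55 mm above the TCP, so it clears the plate. Pressing now.

send_rows(rows=[[0,0,0.5,0,0,0,1],[0,0,0.5,0,0,0,1],[0,0,0.5,0,0,0,1],[0,0,0.3,0,0,0,1],[0,0,0,0,0,0,1]])

```text
time_s: 3.85
tool_pos: [0.5022, 0.0116, 0.0887]
orientation: [2.909, 1.184, 0.002]
ft_force: [-0.3, 0.4, 5.9]
gripper_width: -0.006
grasp_force: 3.1
```

send_rows(rows=[[-0.35,0,0.03,0,0,0,1],[-0.35,0,0,0,0,0,1],[-0.67,0.09,0,0,0,-0.07,1],[-0.67,0.09,0,0,0,-0.07,1],[0,0,0,0,0,0,1]])

```text
time_s: 4.47
tool_pos: [0.49, -0.0044, 0.0891]
orientation: [2.818, 1.384, 0.005]
ft_force: [0.2, 0.4, 5.5]
gripper_width: -0.002
grasp_force: 3.1
```

send_rows(rows=[[-0.67,0.09,0.04,0,0,-0.07,1],[-0.67,0.09,0,0,0,-0.07,1],[-0.67,0.09,0,0,0,-0.07,1],[0,0,0,0,0,0,1]])

```text
time_s: 4.97
tool_pos: [0.4813, -0.0228, 0.0887]
orientation: [2.657, 1.672, 0.004]
ft_force: [0.6, -0.3, 6.1]
gripper_width: 0.001
grasp_force: 3.2
```

```bash
cat >> h.py <<'E'
def table():
    # red cap & yellow plate in scene, angle about the axis; blank edge angle from both
    S=robot.snapshot("scene")
    for nm,lo,hi,z in(("red",(0,170,100),(6,255,255),.085),("yel",(20,170,100),(32,255,255),.095)):
        c,s=blob(mask(S,lo,hi,(330,215,425,295)))
        p=onplane("scene",c,z)[0];d=p[:2]-[.570,-.056]
        print(nm,c.round(1),s[4],p.round(3),"ang",np.degrees(np.arctan2(d[1],d[0])).round(1),"r",np.hypot(*d).round(3))
    return S
E
python3 - <<'E'
from h import *
o,M=state()
S=table();b=(310,170,430,290);cv2.imwrite("pics/scene3.png",cv2.resize(S[b[1]:b[3],b[0]:b[2],::-1],None,fx=4.5,fy=4.5,interpolation=2))
E
```

```text
t 4.97 tcp [ 0.4813 -0.0228  0.0887] yaw 64.4 z [ 0.004 -0.001 -1.   ] F [ 0.6 -0.3  6.1] w 0.0
red [392.6 256.9] 122 [ 0.477 -0.006  0.085] ang 151.8 r 0.106
yel [407.  254.5] 99 [ 0.456 -0.02   0.095] ang 162.7 r 0.12
```

View pics/scene3.png

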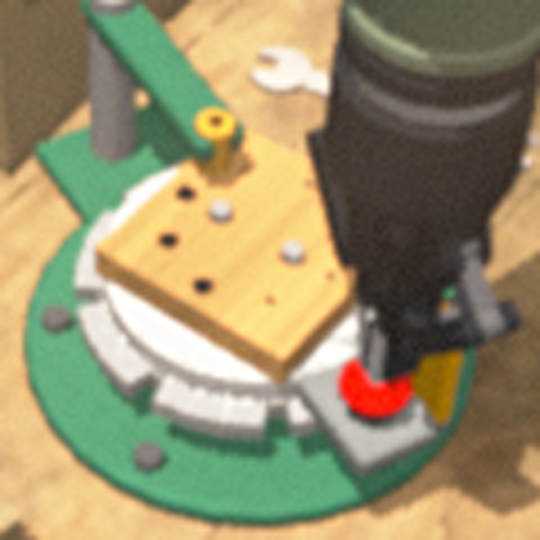

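The table has turned about 18 to 20°: red cap at crop (375,390), plate right of the finger. I'll raise the tip so the key rides under the plate, then keep pushing on the yellow plate only.

send_rows(rows=[[0,0,-0.9,0,0,0,1],[0,0,-0.9,0,0,0,1],[0,0,0,0,0,0,1],[-0.67,0.09,0,0,0,-0.07,1],[-0.67,0.09,0,0,0,-0.07,1],[-0.67,0.09,0,0,0,-0.07,1],[-0.67,0.09,0,0,0,-0.07,1],[0,0,0,0,0,0,1]])

```text
time_s: 6.02
tool_pos: [0.4742, -0.0484, 0.1055]
orientation: [-2.4, -2.027, -0.001]
ft_force: [1.4, 1.5, 1.5]
gripper_width: -0.002
grasp_force: 0.9
```

```bash
python3 - <<'E'
from h import *
o,M=state()
d=o["tool_pos"][:2]-[.570,-.056];print(np.degrees(np.arctan2(d[1],d[0])),np.hypot(*d))
table()
E
```

```text
t 6.03 tcp [ 0.4742 -0.0484  0.1055] yaw 80.3 z [ 0.     0.001 -1.   ] F [1.4 1.5 1.5] w -0.0
175.4599398930149 0.09607454861658375
red [402.6 248.9] 166 [ 0.473 -0.034  0.085] ang 167.4 r 0.099
yel [416.  244.3] 131 [ 0.456 -0.052  0.095] ang 177.9 r 0.114
```

send_rows(rows=[[-0.25,0.03,0,0,0,-0.026,1],[-0.25,0.03,0,0,0,-0.026,1],[-0.25,0.03,0,0,0,-0.026,1],[-0.25,0.03,0,0,0,-0.026,1],[-0.17,0.02,0,0,0,-0.017,1],[0,0,0,0,0,0,1]])

```text
time_s: 6.82
tool_pos: [0.474, -0.0605, 0.1054]
orientation: [-2.272, -2.169, 0.0]
ft_force: [1.4, 2.2, 1.0]
gripper_width: 0.002
grasp_force: 1.4
```

send_rows(rows=[[-0.12,0.01,0,0,0,-0.012,1],[-0.12,0.01,0,0,0,-0.012,1],[0,0,0,0,0,0,1]])

```text
time_s: 7.2
tool_pos: [0.4742, -0.0629, 0.1055]
orientation: [2.246, 2.196, -0.0]
ft_force: [2.1, 2.8, -0.7]
gripper_width: -0.004
grasp_force: 1.5
```

send_rows(rows=[[-0.12,0.01,0,0,0,-0.012,1],[-0.12,0.01,0,0,0,-0.012,1],[0,0,0,0,0,0,1]])

```text
time_s: 7.58
tool_pos: [0.4742, -0.0644, 0.1055]
orientation: [-2.218, -2.222, -0.002]
ft_force: [1.8, 6.2, -0.0]
gripper_width: -0.004
grasp_force: 3.2
```

```bash
python3 - <<'E'
from h import *
state();S=table()
b=(320,180,440,290);cv2.imwrite("pics/scene4.png",cv2.resize(S[b[1]:b[3],b[0]:b[2],::-1],None,fx=5,fy=5,interpolation=2))
E
```

```text
t 7.58 tcp [ 0.4742 -0.0644  0.1055] yaw 90.1 z [-0.     0.002 -1.   ] F [ 1.8  6.2 -0. ] w -0.0
red [407.9 241.7] 146 [ 0.475 -0.056  0.085] ang 179.7 r 0.095
yel [420.5 238.2] 100 [ 0.457 -0.07   0.095] ang -172.8 r 0.114
```

View pics/scene4.png

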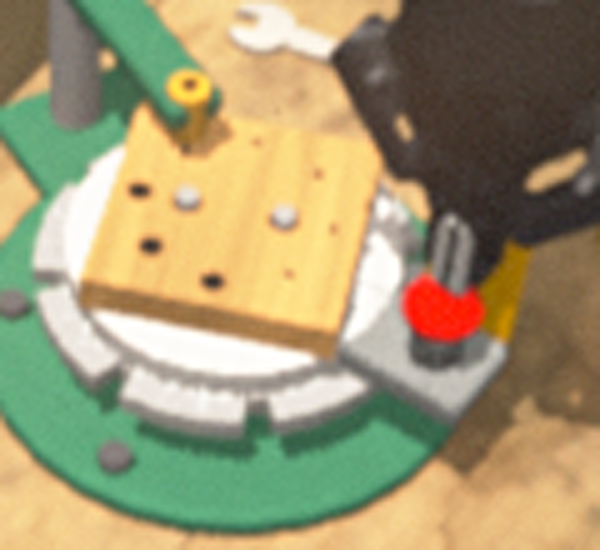

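The force has risen to 6 N and motion has lagged, so the key has probably seated: cap at crop (443,307) with the stem visible below it. One more small nudge will confirm a hard stop.

send_rows(rows=[[-0.12,0,0,0,0,0,1],[-0.12,0,0,0,0,0,1],[0,0,0,0,0,0,1]])

```text
time_s: 8.0
tool_pos: [0.4743, -0.0648, 0.1055]
orientation: [-2.217, -2.22, -0.006]
ft_force: [2.0, 12.9, 2.1]
gripper_width: -0.002
grasp_force: 6.2
```

That is a hard stop at 13 N with almost no motion. Backing off the plate and lifting clear.

send_rows(rows=[[0.4,0,0,0,0,0,1],[0.4,0,-0.2,0,0,0,1],[0,0,-2,0,0,0,1],[0,0,-4,0,0,0,1],[0,0,-5,0,0,0,1],[-5,0,-3,0,0,0,1],[-5,0,0,0,0,0,1],[-5,0,0,0,0,0,1],[-5,0,0,0,0,0,1],[0,0,0,0,0,0,1],[0,0,0,0,0,0,1]])

```text
time_s: 9.38
tool_pos: [0.4741, -0.2598, 0.2473]
orientation: [-2.22, -2.221, 0.001]
ft_force: [0.7, 0.4, -0.9]
gripper_width: -0.0
grasp_force: 0.0
```

```bash
python3 - <<'E'
from h import *
state();S=table();T=robot.snapshot("top")
bs=(330,215,425,295)
rs,_=blob(mask(S,(0,170,120),(6,255,255),bs));rt,st=blob(mask(T,(0,150,90),(8,255,255),(330,240,400,305)))
print("red",rs,rt,st,tri("scene",rs,"top",rt),onplane("top",rt,.092)-[.570,-.056,0])
b=(300,170,440,290);cv2.imwrite("pics/scene5.png",cv2.resize(S[b[1]:b[3],b[0]:b[2],::-1],None,fx=5,fy=5,interpolation=2))
E
```

```text
t 9.38 tcp [ 0.4741 -0.2598  0.2473] yaw 90.0 z [-0.001  0.    -1.   ] F [ 0.7  0.4 -0.9] w -0.0
red [408.  241.3] 159 [ 0.475 -0.057  0.085] ang -179.6 r 0.095
yel [415.9 230.6] 307 [ 0.474 -0.081  0.095] ang -165.1 r 0.099
red [408.04402516 241.30188679] [381.40689655 286.77241379] [375 281  14  13 145] (array([ 0.47469627, -0.05736842,  0.08449319]), np.float64(0.0015032290243853206)) [[-0.09644301 -0.00091422  0.092     ]]
```

View pics/scene5.png

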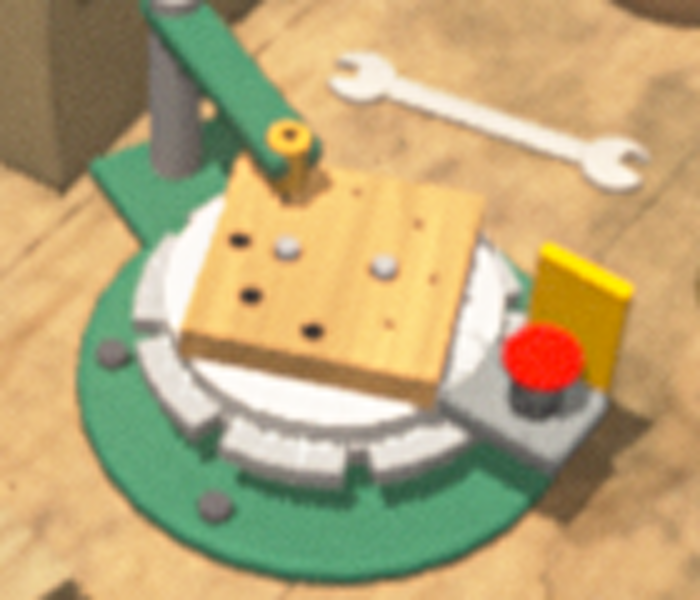

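The plunger now sits at crop (543,357). It has turned about 46.8°, which is one notch plus the play. The cap triangulates at 84.5 mm, against 83.6 mm by the same method at the start, so it is fully out. The blank is on its dowels and the hand is clear.

```bash
python3 -c "
from cell import robot
print(robot.hand_in())"
```

```text
the job is handed in; nothing more can be done
None
```

I turned the table one notch counterclockwise; by camera and force readings the plunger is fully out and locked there, the hand is clear, and the job was handed in at about 9.5 s (no verdict was returned).

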